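# Ready the blue filler station: matching cup, then the odd-threaded cap

### The job

Stand the blue mixing cup upright and wholly on the round coaster of the blue stand and let go of it; then open the jar in that stand. Its twist cap comes free with about a quarter turn, but it may be left- or right-handed and nothing shows which, so try it gently one way and, if it stops, the other. Finish with that cap lifted off and still held motionless in the gripper about 10 cm above the jar, and leave the other jar, its cap, the other cups and the clutter where they are.

Things in the scene. Friction and masses are not known exactly. Their poses are not given: they have to be found in the camera images.
- stand_blue: blue stand, fixed. Origin: centre of the underside of its square base (110 x 110 x 12 mm), under the jar's axis; the jar is held in four steel jaws 42 mm high. Along the stand's -x (towards the robot, yaw within 0.2 rad) lies its round blue coaster: 84 mm across, top 10 mm above the table, centre 115 mm from the jar's axis. Stands swap left and right.
- stand_orange: orange stand, fixed. Origin: centre of the underside of its square base (110 x 110 x 12 mm), under the jar's axis; the jar is held in four steel jaws 42 mm high. Along the stand's -x (towards the robot, yaw within 0.2 rad) lies its round orange coaster: 84 mm across, top 10 mm above the table, centre 115 mm from the jar's axis. Stands swap left and right.
- stand_blue_coaster (a point): Centre of the top face of the blue stand's round coaster, 10 mm above the table; the axes are the stand's.
- jar_a: One of two white jars that look alike, 72 mm across, fixed in one of the stands (either: see which it is over). Origin: centre of its underside, 12 mm above the table. Shoulder 75 mm, neck top 105 mm above the origin. One jar's cap loosens counterclockwise seen from above, the other's clockwise; nothing outside tells which, nor does the jar's yaw.
- jar_b: One of two white jars that look alike, 72 mm across, fixed in one of the stands (either: see which it is over). Origin: centre of its underside, 12 mm above the table. Shoulder 75 mm, neck top 105 mm above the origin. One jar's cap loosens counterclockwise seen from above, the other's clockwise; nothing outside tells which, nor does the jar's yaw.
- cap_a: Black ribbed round cap on jar_a, 56 mm across, 32 mm high, 30-70 g, yellow line on top. Origin: centre of its underside, 90 mm above the table when closed; z up. Loose, held by hidden lugs with 2-4 mm play. The wrong way it hits a stop within 0.2 rad, then slips in the fingers; the right way it turns easily and lifts straight off once turned 1.0 to 1.75 rad (best 1.3-1.4).
- cap_b: Black ribbed round cap on jar_b, 56 mm across, 32 mm high, 30-70 g, yellow line on top. Origin: centre of its underside, 90 mm above the table when closed; z up. Loose, held by hidden lugs with 2-4 mm play. The wrong way it hits a stop within 0.2 rad, then slips in the fingers; the right way it turns easily and lifts straight off once turned 1.0 to 1.75 rad (best 1.3-1.4).
- cap_a_mark (a point): Point on the yellow line on top of cap_a, 20 mm from the cap's axis along the cap's +x, at the height of the cap's top: shows how far the cap has turned.
- cap_b_mark (a point): Point on the yellow line on top of cap_b, 20 mm from the cap's axis along the cap's +x, at the height of the cap's top: shows how far the cap has turned.
- cup_blue: Empty blue mixing cup, open at the top, straight round wall 52 mm across outside, 70 mm high, wall 3 mm, about 50 g, standing upright on the table. Origin: centre of its underside, +z up. The three cups swap places.
- cup_orange: Empty orange mixing cup, open at the top, straight round wall 52 mm across outside, 70 mm high, wall 3 mm, about 50 g, standing upright on the table. Origin: centre of its underside, +z up. The three cups swap places.
- cup_green: Empty green mixing cup, open at the top, straight round wall 52 mm across outside, 70 mm high, wall 3 mm, about 50 g, standing upright on the table. Origin: centre of its underside, +z up. The three cups swap places.
- offcut: Pine offcut 160 x 60 x 35 mm lying on the table behind and between the stands; origin at the centre of its underside, long side along its x. Bystander.
- tin: Closed tin, 60 mm across, 80 mm high, at the left; origin at the centre of its underside. Bystander.
- screwdriver: Screwdriver lying at the right along its own x; origin under its middle. Bystander.
- push_block: Yellow push block 120 x 40 x 30 mm, at the far left; origin at the centre of its underside. Bystander.
There are look-alikes about, which are no part of the job. There is more than one size of the cup_blue; the job needs the larger.

How it is judged (in metres and radians):
On the way, in this order (a step that is already met when the one before it is completed fails the run):
1. the blue cup stands upright, released, on the blue stand's coaster (horizontal distance between cup_blue and stand_blue_coaster below 0.018 m and z of cup_blue in the frame of stand_blue_coaster below 0.006 m and angle between cup_blue's own z axis and vertical below 0.1 rad and contact force between the fingers and cup_blue below 0.1 N and linear speed of cup_blue below 0.03 m/s), for 0.2 s.
2. the cap of the jar in the blue stand, still on its neck, has been turned loose in its own direction (((horizontal distance between jar_a and stand_blue below 0.05 m and y of cap_a_mark in the frame of jar_a above 0.013 m and z of cap_a in the frame of jar_a below 0.09 m and horizontal distance between cap_a and jar_a below 0.008 m) or (horizontal distance between jar_b and stand_blue below 0.05 m and y of cap_b_mark in the frame of jar_b below -0.013 m and z of cap_b in the frame of jar_b below 0.09 m and horizontal distance between cap_b and jar_b below 0.008 m))), for 0.1 s.
At the end, for the whole second after the job is handed in: The gripper holds the cap of the blue stand's jar (finger force over 1 N), still, its underside more than 150 mm above the table (33 mm clear of the neck) and touching nothing of the jar; the blue cup stands upright (within 0.1 rad), untouched, within 18 mm of the centre of the blue coaster (all of step 1 and ((horizontal distance between jar_a and stand_blue below 0.05 m and height (world z) of cap_a above 0.15 m and contact force between the fingers and cap_a above 1 N and contact force between cap_a and jar_a below 0.1 N and linear speed of cap_a below 0.04 m/s) or (horizontal distance between jar_b and stand_blue below 0.05 m and height (world z) of cap_b above 0.15 m and contact force between the fingers and cap_b above 1 N and contact force between cap_b and jar_b below 0.1 N and linear speed of cap_b below 0.04 m/s))); the arm keeps its last pose, push and grip.
It fails at once if the other jar's cap is turned or moved (its mark by more than 15 mm) ((horizontal distance between jar_a and stand_blue below 0.05 m and distance of cap_b_mark from where it was at the start of the episode above 0.015 m) or (horizontal distance between jar_b and stand_blue below 0.05 m and distance of cap_a_mark from where it was at the start of the episode above 0.015 m)).
It fails at once if the orange or green cup, the offcut, tin, screwdriver or push block is displaced by more than 30 mm (distance of any of cup_orange, cup_green, offcut, tin, screwdriver, push_block from where it was at the start of the episode above 0.03 m).
It also fails if it takes over 51 s, if anything falls off the work surface, if the arm or the gripper's body presses on something with over 40 N, if the wrist force passes 120 N, or if a joint passes its speed limit or range.

### The arm

A 6-joint arm with a two-finger parallel gripper is mounted at the origin on the work surface. World frame = base frame: x ahead of the robot, y to its left, z up, the work surface at z = 0. Lengths are in mm, angles in degrees, forces in N, time in s.
With the tool pointing down it reaches from about 350 to 850 mm from the base axis. Payload 8.1 kg.
Tool frame: the origin (TCP) lies midway between the tips of the shut fingers; the grasp point (between the pads) lies 19 mm behind it; z points along the fingers, y is the line along which they close (so a half turn about z gives the same grasp; the last joint's range is limited). The gripper opens to 85 mm and grips with 20 to 120 N. Pads are 22 mm wide; open, the fingers measure 114 mm over their backs; the gripper's body (76 mm by 85 mm) begins 54 mm behind the grasp point. The pads swing forward as they close: fully open they stand 13 mm farther back than shut.
Start: joints at [65.925, 7.471, 85.268, -0, 87.261, -4.893], TCP at [197.127, 566.698, 231.292] pointing down, gripper open.
Joint ranges: [-169.43, 169.43], [-51.17, 129.36], [1.28, 143.12], [-76.62, 256.62], [0, 156.53], [-152.29, 152.29]. Speed limits (degrees/s): [136.94, 136.94, 159.86, 180, 180, 180].

### API

Orientations are given as [roll, pitch, yaw] about the fixed x, y, z axes, in that order (R = Rz(yaw) Ry(pitch) Rx(roll)).
In Python, from bench import r gives the robot as it stands.
- The arm moves only by the tool apply_moves, never from a script. Its argument "steps" is a list of rows, each a list of 7 numbers: the opening, from -1 (shut) to 1 (fully open), then the shift along the tool's x, y, z in mm, then the turn, a rotation vector about the tool's x, y, z in units of 5 degrees (1.0 is 5 degrees). A call has exactly 8 rows; each row shifts and turns the commanded pose from where the row before left it, along the tool's axes as they then stand; what a row does not reach is not made up. A row lasts 1/10 s, in which the tool goes at most 50 mm and 8.59 degrees, less where a joint would pass 70% of its speed; a pose out of reach is approached as far as the arm can. A call is refused whole if a number of a shift passes 50 or a number of a turn 1, either way. A call with a gripper value outside its range is refused whole. The fingers move at their own pace and stop on an object; "squeeze" is the grip in N (left out, the last holds). Time passes only in rows, so rows that do not move let the fingers close, or fill a call up. It gives the time, the measured TCP pose, the force, the opening and the grip force at its end, in the units of the state.
- r.sense(): the state, without advancing time (a new reading comes with each control period).
- r.snapshot(name): name is "scene" or "top" or "wrist"; returns a dict with "color" (480x640x3 uint8, blue, green, red), "depth" (480x640 float32, mm along the optical axis (not along the pixel's ray), 0 where there is no reading), "mtx" (3x3 intrinsics, pixels), "T" (4x4, takes a point from camera to world coordinates); the wrist camera has in their place "hand_eye" (4x4, takes a point from camera to tool coordinates, whose origin is the TCP and whose axes are the flange's). Camera axes: x right, y down, z forward; pixel columns grow to the right and rows downward; lengths in mm; the calibration is good to about 2 mm. A picture is of the moment at which its call begins: read the wrist's pose just before it.
- r.hand_in(): hands the job in; it is judged then, once.
The state is a dict: "time": time; "joint_pos": joint angles; "qd": joint speeds; "joint_efforts": joint torques, N m; "tool_pos": TCP position; "tcp_rot": TCP orientation; "ft_force": force on the tool from outside, world axes, zero at the start; "wrist_torque": the same for the moment, N m; "finger_gap": finger opening in mm; "grip_force": force on a finger pad.
Only numpy, scipy, OpenCV 4.12 (cv2) and the standard library are available. Lean on these libraries where they do the work, as an engineer would, in place of code of your own. Each camera call takes 0.05 s, during which the arm holds its last target. There are 200 camera calls.

## Working session

There is one attempt and no reset: what is moved stays moved. The work goes in short steps, Python scripts to look and compute and a tool call to move; the robot and the scene stay as the last step left them, time stands still between calls to the robot, and variables do not carry over. Pictures are saved under pics/ and viewed, at most 10 in all, crops included, and the job is handed in when it is done.

Besides the shell and the picture viewer there is one more tool, called after ">>>" by a JSON object that holds its "fn" and its "kwargs". apply_moves: Moves the arm, as the interface text tells. Its arguments: {"type":"object","properties":{"steps":{"type":"array"},"squeeze":{"type":"number"}},"required":["steps"]}

```bash
mkdir -p pics; ls; python3 - <<'E'
from bench import r
import cv2,pickle
s=r.sense();print(s)
for n in("top","scene"):
    d=r.snapshot(n);pickle.dump(d,open(n+".pkl","wb"));cv2.imwrite(f"pics/{n}0.png",d["color"]);print(n,d["mtx"],d["T"])
E
```

```text
pics
{'time': 0.0, 'joint_pos': array([ 6.59241210e+01,  7.51391840e+00,  8.53274844e+01, -2.66925102e-03,
        8.72627282e+01, -4.89600406e+00]), 'qd': array([ 0.06256657,  0.06579591, -0.07908268,  0.10429602,  0.01578322,
       -0.03934682]), 'joint_efforts': array([ 3.95088073e-04, -5.69394028e+01, -5.00550807e+01,  9.25011534e-06,
        1.42444743e-02,  3.68053065e-05]), 'tool_pos': array([196.92322798, 566.19023052, 230.27404611]), 'tcp_rot': array([-1.79896021e+02, -6.23106843e-03,  1.60820249e+02]), 'ft_force': array([-0.01997435, -0.31116813,  0.43084459]), 'wrist_torque': array([-0.03321595,  0.02484462,  0.00619319]), 'grip_force': 0.0, 'finger_gap': 85.59602980436904}
top [[486.0626381    0.         309.9391851 ]
 [  0.         486.0626381  240.55087571]
 [  0.           0.           1.        ]] [[-2.84614849e-02 -9.83591128e-01  1.78152847e-01  4.33151035e+02]
 [-9.99189109e-01  3.30722180e-02  2.29641823e-02 -8.29165387e+00]
 [-2.84792758e-02 -1.77354790e-01 -9.83734827e-01  1.07397149e+03]
 [ 0.00000000e+00  0.00000000e+00  0.00000000e+00  1.00000000e+00]]
scene [[459.13798374   0.         322.08589729]
 [  0.         459.13798374 245.27635549]
 [  0.           0.           1.        ]] [[ 6.79860259e-01  4.02022132e-01 -6.13325552e-01  1.16045468e+03]
 [ 7.33258287e-01 -3.85273781e-01  5.60264579e-01 -4.94597112e+02]
 [-1.10594940e-02 -8.30627666e-01 -5.56718393e-01  6.02884731e+02]
 [ 0.00000000e+00  0.00000000e+00  0.00000000e+00  1.00000000e+00]]
```

View pics/top0.png

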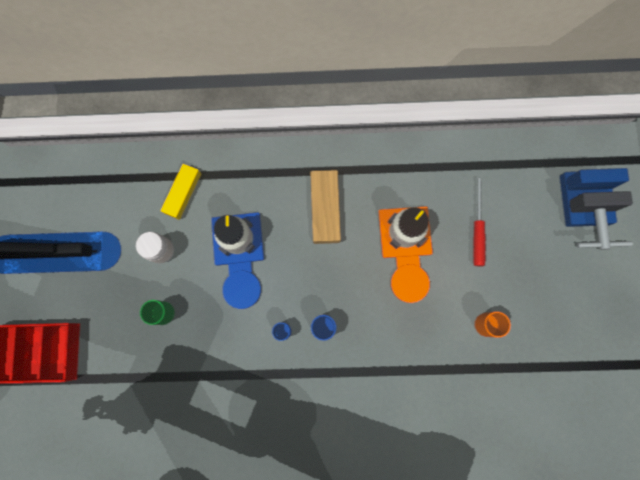

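View pics/scene0.png

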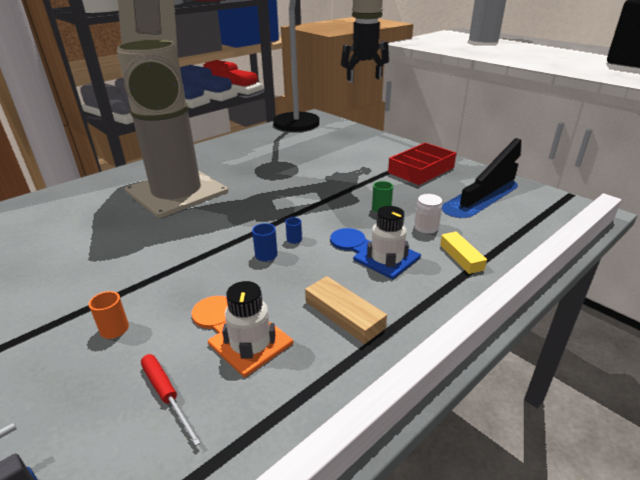

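The top view shows the blue stand at about (238,238), with its coaster at (241,287) and its cap at (233,233). The orange stand is at (405,230). There are two blue cups, a small one at (282,330) and a larger one at (324,327). The larger one fits "cup_blue". I'll measure it and confirm in a crop.

```bash
cat > h.py <<'E'
import numpy as np,cv2,pickle
def world(d,T=None):
    T=d["T"] if T is None else T
    v,u=np.mgrid[:480,:640];z=d["depth"].astype(float);K=d["mtx"]
    P=np.stack([(u-K[0,2])/K[0,0]*z,(v-K[1,2])/K[1,1]*z,z],-1)
    return P@T[:3,:3].T+T[:3,3]
def ray(d,uv,h,T=None):
    T=d["T"] if T is None else T
    K=d["mtx"];uv=np.atleast_2d(uv).astype(float)
    r=np.c_[(uv[:,0]-K[0,2])/K[0,0],(uv[:,1]-K[1,2])/K[1,1],np.ones(len(uv))]@T[:3,:3].T
    return T[:3,3]+r*((h-T[2,3])/r[:,2])[:,None]
def fit(P):
    A=np.c_[2*P[:,:2],np.ones(len(P))];s=np.linalg.lstsq(A,(P[:,:2]**2).sum(1),rcond=None)[0]
    return s[:2],np.sqrt(s[2]+s[0]**2+s[1]**2)
def hsv(d): return cv2.cvtColor(d["color"],cv2.COLOR_BGR2HSV)
def box(m,c,w):
    o=np.zeros_like(m);o[c[1]-w:c[1]+w,c[0]-w:c[0]+w]=m[c[1]-w:c[1]+w,c[0]-w:c[0]+w];return o
def big(m):
    c=cv2.findContours(m.astype(np.uint8),0,cv2.CHAIN_APPROX_NONE)[0];return max(c,key=cv2.contourArea)[:,0]
E
python3 - <<'E'
from h import *
for n,pts in (("top",dict(big=(324,327),small=(282,330),coaster=(241,290))),("scene",dict(big=(264,242),small=(293,231),coaster=(348,238)))):
    d=pickle.load(open(n+".pkl","rb"));W=world(d);H=hsv(d)
    blue=cv2.inRange(H,(100,100,30),(130,255,255))>0
    for k,c in pts.items():
        m=box(blue,c,22);z=W[...,2][m&(d["depth"]>0)];zt=np.percentile(z,97)
        mm=m&(abs(W[...,2]-zt)<8)
        print(n,k,m.sum(),"ztop",zt.round(1),"zmed",np.median(z).round(1),"mean",W[mm][:,:2].mean(0).round(1),"fit",*fit(W[mm]),"ext",np.ptp(W[mm],0).round(0))
    if n=="top":
        hull=cv2.convexHull(big(box(blue,(241,292),20)).reshape(-1,1,2))
        yel=cv2.inRange(H,(20,120,120),(35,255,255))>0
        for nm,c in(("capblue",(231,232)),("caporange",(410,224))):
            m=np.zeros_like(blue);m[c[1]-28:c[1]+28,c[0]-28:c[0]+28]=1
            t=m&(abs(W[...,2]-122)<6);p=W[t];e=big(t);e=cv2.convexHull(e.reshape(-1,1,2))[:,0]
            print(nm,t.sum(),p.mean(0).round(1),fit(ray(d,e,122)))
            y=m&yel&t;print(" yel",y.sum(),W[y].mean(0).round(1))
        m=box(blue,(238,240),35)&(abs(W[...,2]-12)<5);print("base",W[m].mean(0),W[m].min(0),W[m].max(0))
        cv2.imwrite("pics/crop.png",cv2.resize(d["color"][200:360,170:370],None,fx=4,fy=3.75,interpolation=2)[:600])
E
```

```text
top big 517 ztop 71.2 zmed 5.8 mean [435.4  -8.2] fit [435.3345516   -5.72433558] 24.13676872130687 ext [50. 49.  7.]
top small 281 ztop 52.8 zmed 5.4 mean [430.3  80.3] fit [429.78030333  82.54429196] 17.46022459123643 ext [37. 35.  9.]
top coaster 1257 ztop 13.7 zmed 9.7 mean [525.  171.5] fit [525.66534902 171.63338215] 30.784048494886274 ext [89. 80. 10.]
capblue 619 [636.5 180.3 121.8] (array([636.36430615, 180.25536006]), np.float64(28.460400973948797))
 yel 43 [653.  180.8 122. ]
caporange 632 [ 638.9 -193.6  122. ] (array([ 638.98435737, -193.36832522]), np.float64(28.55253350471075))
 yel 43 [ 650.6 -205.2  123. ]
base [614.8279968  170.38210785  11.41451845] [555.33804107 123.25808403   7.00488392] [695.60483778 236.59150694  16.95528903]
scene big 816 ztop 69.8 zmed 45.8 mean [438.2  -8.8] fit [437.59322608  -7.88792904] 24.32128532258659 ext [54. 53. 10.]
scene small 530 ztop 67.6 zmed 36.2 mean [451.3   5.9] fit [437.27739594  -8.15317461] 24.794737645622384 ext [35. 28. 12.]
scene coaster 833 ztop 12.9 zmed 9.8 mean [542.5 162.6] fit [548.27590409 158.10573758] 41.32754637461414 ext [140.  93.  11.]
```

View pics/crop.png

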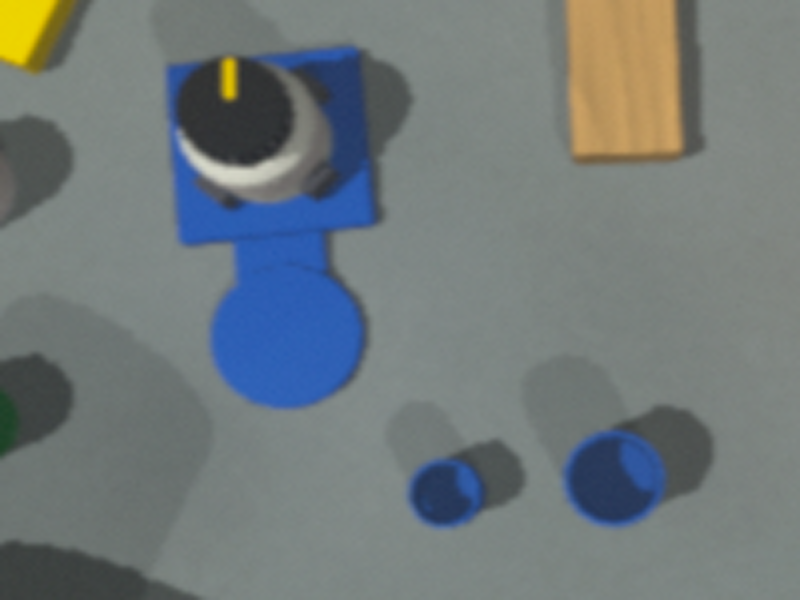

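The crop confirms two blue cups: the large one at crop (615,478), about 50 mm across with its rim at 70 mm, and the small one at (446,492), about 36 mm across with its rim at 53 mm. The large one is the target. Next I'll pin down the coaster and start moving.

```bash
python3 - <<'E'
from h import *
d=pickle.load(open("top.pkl","rb"));H=hsv(d);blue=cv2.inRange(H,(100,100,30),(130,255,255))>0
c=big(box(blue,(241,275),38));c=c[c[:,1]>281];print(fit(ray(d,c,10)))
W=world(d);m=box(blue,(324,327),20);zz=abs(W[...,2]-68)<6
e=cv2.convexHull(big(m&zz).reshape(-1,1,2))[:,0];print(fit(ray(d,e,70)))
e=cv2.convexHull(big(m).reshape(-1,1,2))[:,0];print(fit(ray(d,e,70)))
d=pickle.load(open("scene.pkl","rb"));W=world(d);H=hsv(d);v=H[...,2]<70
m=box(v,(390,215),26)&(abs(W[...,2]-122)<5);print(m.sum(),W[m].mean(0))
blue=cv2.inRange(H,(100,100,30),(130,255,255))>0
c=big(blue&box(np.ones_like(blue),(348,240),30));c=c[(c[:,0]<355)&(c[:,0]>325)];print(len(c),fit(ray(d,c,10)))
E
```

```text
(array([522.41339222, 170.19226591]), np.float64(41.34291664614807))
(array([435.30279345,  -5.91078423]), np.float64(25.14993318072332))
(array([435.44011651,  -6.69431243]), np.float64(25.67421158989818))
290 [639.38015839 174.88430706 121.59654348]
61 (array([541.60421494, 170.96436342]), np.float64(54.38711206039095))
```

>>> {"fn": "apply_moves", "kwargs": {"steps": [[1, -18, -45, 0, 0, 0, -0.96], [1, -18, -45, 0, 0, 0, -0.96], [1, -18, -45, 0, 0, 0, -0.96], [1, -18, -45, 0, 0, 0, -0.96], [1, -18, -45, 0, 0, 0, 0], [1, -18, -45, 0, 0, 0, 0], [1, -18, -45, 0, 0, 0, 0], [1, -18, -45, 0, 0, 0, 0]]}}

```text
time: 0.9
tool_pos: [302.1, 194.8, 231.1]
tcp_rot: [180.0, 0.0, -179.9]
ft_force: [1.8, -0.4, 0.7]
finger_gap: 85.5
grip_force: 0.0
```

>>> {"fn": "apply_moves", "kwargs": {"steps": [[1, -22, -33, 0, 0, 0, 0], [1, -22, -33, 0, 0, 0, 0], [1, -22, -34, 10, 0, 0, 0], [1, -22, -34, 20, 0, 0, 0], [1, -23, -34, 30, 0, 0, 0], [1, -23, -34, 30, 0, 0, 0], [1, 0, 0, 20, 0, 0, 0], [1, 0, 0, 0, 0, 0, 0]]}}

```text
time: 1.7
tool_pos: [432.6, -4.9, 118.4]
tcp_rot: [179.9, -0.4, 179.9]
ft_force: [-1.2, 0.0, -0.6]
finger_gap: 85.3
grip_force: 0.0
```

>>> {"fn": "apply_moves", "kwargs": {"steps": [[1, -3, -2, 15, 0, 0, 0], [1, 0, 0, 25, 0, 0, 0], [1, 0, 0, 25, 0, 0, 0], [1, 0, 0, 20, 0, 0, 0], [1, 0, 0, 9, 0, 0, 0], [1, 0, 0, 0, 0, 0, 0], [-0.4, 0, 0, 0, 0, 0, 0], [-0.4, 0, 0, 0, 0, 0, 0]], "squeeze": 25}}

```text
time: 2.5
tool_pos: [439.7, -6.3, 29.9]
tcp_rot: [-180.0, 0.1, -180.0]
ft_force: [0.4, 0.7, 0.7]
finger_gap: 59.3
grip_force: 0.0
```

>>> {"fn": "apply_moves", "kwargs": {"steps": [[-0.4, 0, 0, 0, 0, 0, 0], [-0.4, 0, 0, 0, 0, 0, 0], [-0.4, 0, 0, 0, 0, 0, 0], [-0.4, 0, 0, 0, 0, 0, 0], [-0.4, 0, 0, 0, 0, 0, 0], [-0.4, 0, 0, -5, 0, 0, 0], [-0.4, 0, 0, -10, 0, 0, 0], [-0.4, 0, 0, -10, 0, 0, 0]]}}

```text
time: 3.3
tool_pos: [438.4, -6.4, 54.3]
tcp_rot: [-180.0, 0.0, -180.0]
ft_force: [0.4, -0.3, -0.4]
finger_gap: 51.1
grip_force: 26.2
```

>>> {"fn": "apply_moves", "kwargs": {"steps": [[-0.4, 0, 0, -25, 0, 0, 0], [-0.4, 0, 10, -25, 0, 0, 0], [-0.4, -15, 30, 0, 0, 0, 0], [-0.4, -15, 35, 0, 0, 0, 0], [-0.4, -18, 35, 0, 0, 0, 0], [-0.4, -18, 35, 0, 0, 0, 0], [-0.4, -18, 31, 0, 0, 0, 0], [-0.4, 0, 0, 0, 0, 0, 0]]}}

```text
time: 4.1
tool_pos: [524.0, 173.2, 104.4]
tcp_rot: [179.9, 0.1, -179.8]
ft_force: [-0.3, -1.2, -0.6]
finger_gap: 50.9
grip_force: 26.4
```

```bash
python3 - <<'E'
from h import *
from bench import r
for n in("top","scene"):
    d=r.snapshot(n);pickle.dump(d,open(n+"1.pkl","wb"))
    if n=="scene":cv2.imwrite("pics/s1.png",d["color"][80:380,150:550])
s=r.sense();print(s["time"],s["tool_pos"],s["tcp_rot"],s["finger_gap"],s["grip_force"])
E
```

```text
4.2 [522.4810606  170.34530796 103.80960694] [-1.79988085e+02  1.71528169e-03 -1.79889099e+02] 51.01993983490186 26.3598837191239
```

View pics/s1.png

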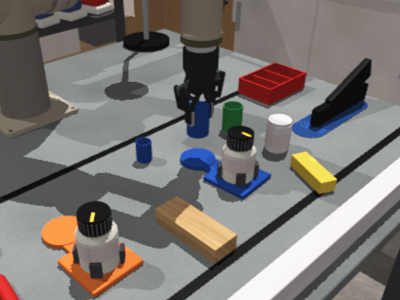

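The cup hangs upright in the gripper at crop (198,120), just above the coaster. I'll measure its axis relative to the TCP.

```bash
python3 - <<'E'
from h import *
d=pickle.load(open("scene1.pkl","rb"));W=world(d);H=hsv(d);blue=cv2.inRange(H,(100,100,30),(130,255,255))>0
m=box(blue,(348,200),32)&(W[...,2]>50)&(abs(W[...,0]-522)<60)&(abs(W[...,1]-170)<60)
P=W[m];print(len(P),P.min(0),P.max(0),np.percentile(P[:,2],[2,98]))
Q=P[(P[:,2]>80)];print(fit(P),fit(Q))
# edges at constant row -> tangent midpoints: axis via known radius
v,u=np.nonzero(m)
from scipy.optimize import least_squares
f=least_squares(lambda c:np.hypot(*(P[:,:2]-c).T)-26,[522,170],loss="soft_l1");print(f.x,f.cost)
# same method on initial pose for bias
d=pickle.load(open("scene.pkl","rb"));W=world(d);H=hsv(d);blue=cv2.inRange(H,(100,100,30),(130,255,255))>0
m=box(blue,(264,245),20)&(W[...,2]>5)&(W[...,2]<60);P=W[m];f=least_squares(lambda c:np.hypot(*(P[:,:2]-c).T)-26,[436,-7],loss="soft_l1");print(f.x,f.cost)
E
```

```text
605 [493.35028036 135.77945036  75.82085152] [548.40388193 199.19084442 170.80415543] [ 78.29270987 156.90033925]
(array([520.90180411, 169.57917102]), np.float64(24.690192088719282)) (array([520.9028704 , 169.56110741]), np.float64(24.712552331402517))
[519.61477802 169.99326588] 554.3615944040876
[436.6064476   -7.00402194] 462.9909250931597
```

>>> {"fn": "apply_moves", "kwargs": {"steps": [[-0.4, -2, 0, 15, 0, 0, 0], [-0.4, 0, 0, 18, 0, 0, 0], [-0.4, 0, 0, 14, 0, 0, 0], [-0.4, 0, 0, 8, 0, 0, 0], [-0.4, 0, 0, 4, 0, 0, 0], [-0.4, 0, 0, 2, 0, 0, 0], [-0.4, 0, 0, 0, 0, 0, 0], [-0.4, 0, 0, 0, 0, 0, 0]]}}

```text
time: 5.0
tool_pos: [524.9, 169.8, 43.0]
tcp_rot: [180.0, 0.1, -180.0]
ft_force: [0.2, 0.2, 0.4]
finger_gap: 51.3
grip_force: 26.4
```

>>> {"fn": "apply_moves", "kwargs": {"steps": [[-0.4, 0, 0, 1, 0, 0, 0], [-0.4, 0, 0, 1, 0, 0, 0], [-0.4, 0, 0, 1, 0, 0, 0], [-0.4, 0, 0, 0, 0, 0, 0], [-0.4, 0, 0, 0, 0, 0, 0], [-0.4, 0, 0, 0, 0, 0, 0], [-0.4, 0, 0, 0, 0, 0, 0], [-0.4, 0, 0, 0, 0, 0, 0]]}}

```text
time: 5.8
tool_pos: [524.6, 169.8, 39.9]
tcp_rot: [180.0, 0.0, -180.0]
ft_force: [-1.5, -0.4, 5.2]
finger_gap: 51.1
grip_force: 26.8
```

>>> {"fn": "apply_moves", "kwargs": {"steps": [[0.6, 0, 0, 0, 0, 0, 0], [1, 0, 0, 0, 0, 0, 0], [1, 0, 0, 0, 0, 0, 0], [1, 0, 0, 0, 0, 0, 0], [1, 0, 0, 0, 0, 0, 0], [1, 0, 0, 0, 0, 0, 0], [1, 0, 0, -8, 0, 0, 0], [1, 0, 0, -15, 0, 0, 0]]}}

```text
time: 6.6
tool_pos: [523.3, 169.5, 61.9]
tcp_rot: [-180.0, -0.1, -180.0]
ft_force: [-0.1, 0.6, -0.8]
finger_gap: 85.7
grip_force: 0.0
```

>>> {"fn": "apply_moves", "kwargs": {"steps": [[1, 0, 0, -25, 0, 0, 0], [1, 0, 0, -40, 0, 0, 0], [1, 0, 0, -40, 0, 0, 0], [1, 0, 0, -40, 0, 0, 1], [1, 0, 0, -20, 0, 0, 1], [1, 0, 0, 0, 0, 0, 1], [1, 0, 0, 0, 0, 0, 1], [1, 0, 0, 0, 0, 0, 1]]}}

```text
time: 7.4
tool_pos: [524.7, 169.8, 229.5]
tcp_rot: [179.9, 0.1, 154.8]
ft_force: [-0.4, 0.5, -1.0]
finger_gap: 85.1
grip_force: 0.0
```

```bash
python3 - <<'E'
from h import *
from bench import r
from scipy.optimize import least_squares
s=r.sense();print(s["time"],s["tool_pos"],s["tcp_rot"],s["joint_pos"])
d=r.snapshot("scene");pickle.dump(d,open("scene2.pkl","wb"));cv2.imwrite("pics/s2.png",d["color"][80:380,150:550])
W=world(d);H=hsv(d);blue=cv2.inRange(H,(100,100,30),(130,255,255))>0
m=blue&(W[...,2]>17)&(W[...,2]<90)&(abs(W[...,0]-522)<45)&(abs(W[...,1]-170)<45)
P=W[m];f=least_squares(lambda c:np.hypot(*(P[:,:2]-c).T)-25.5,[522,170],loss="soft_l1");print(len(P),f.x,np.percentile(P[:,2],[2,98]))
E
```

```text
7.4 [524.68508753 169.80634161 229.45807896] [1.79915586e+02 1.08447523e-01 1.54810323e+02] [ 1.26061362e+01 -1.21810230e-01  9.33788464e+01  2.42768014e-04
  8.66055354e+01 -5.22042809e+01]
677 [522.00420376 168.74325964] [19.21777149 80.34835634]
```

View pics/s2.png

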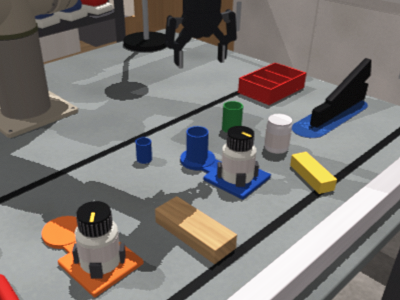

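The cup stands upright on the coaster at crop (197,145), measured at (522,169), within 2 mm of the coaster's centre. On to the cap.

>>> {"fn": "apply_moves", "kwargs": {"steps": [[1, 0, 0, 0, 0, 0, 1], [1, 0, 0, 0, 0, 0, 1], [1, 0, 0, 0, 0, 0, 1], [1, 0, 0, 0, 0, 0, 1], [1, 0, 0, 0, 0, 0, 1], [1, 0, 0, 0, 0, 0, 1], [1, 0, 0, 0, 0, 0, 1], [1, 0, 0, 0, 0, 0, 1]]}}

```text
time: 8.25
tool_pos: [524.5, 169.8, 228.7]
tcp_rot: [179.9, 0.0, 114.9]
ft_force: [-0.0, 0.1, -0.3]
finger_gap: 85.5
grip_force: 0.0
```

>>> {"fn": "apply_moves", "kwargs": {"steps": [[1, 0, 0, 0, 0, 0, 1], [1, 0, 0, 0, 0, 0, 1], [1, 0, 0, 0, 0, 0, 1], [1, -2, 28, 10, 0, 0, 0], [1, -3, 28, 20, 0, 0, 0], [1, -3, 28, 20, 0, 0, 0], [1, -2, 28, 10, 0, 0, 0], [1, 0, 0, 0, 0, 0, 0]]}}

```text
time: 9.05
tool_pos: [637.2, 178.9, 164.5]
tcp_rot: [-179.8, 0.0, 100.1]
ft_force: [-0.6, 0.3, -0.1]
finger_gap: 85.5
grip_force: 0.0
```

```bash
python3 - <<'E'
from h import *
from bench import r
from scipy.spatial.transform import Rotation as R
s=r.sense();print(s["time"],s["tool_pos"],s["tcp_rot"],s["joint_pos"])
d=r.snapshot("wrist");print(d["hand_eye"]);cv2.imwrite("pics/w1.png",d["color"])
T=np.eye(4);T[:3,:3]=R.from_euler("xyz",s["tcp_rot"],degrees=True).as_matrix();T[:3,3]=s["tool_pos"];T=T@d["hand_eye"]
W=world(d,T);H=hsv(d)
m=(abs(W[...,2]-122)<5)&(np.hypot(W[...,0]-637,W[...,1]-180)<45)&(d["depth"]>0)
print(m.sum(),W[m].mean(0));e=cv2.convexHull(big(m).reshape(-1,1,2))[:,0];print(fit(ray(d,e,122,T)),np.ptp(e,0),e.mean(0))
y=m&(cv2.inRange(H,(20,120,100),(35,255,255))>0);print("yel",y.sum(),W[y].mean(0))
E
```

```text
9.05 [637.17617678 178.87664821 164.52312111] [-1.79795227e+02  1.33010825e-02  1.00076285e+02] [ 1.12491889e+01  1.92207759e+01  7.87033573e+01 -9.18987336e-03
  8.22808691e+01  1.17417842e+00]
[[ 1.09444281e-03 -9.65338109e-01 -2.61000265e-01  6.70272189e+01]
 [ 9.99999169e-01  8.78737162e-04  9.43153940e-04 -8.54430625e-01]
 [-6.81111808e-04 -2.61001081e-01  9.65338268e-01 -1.42160878e+02]
 [ 0.00000000e+00  0.00000000e+00  0.00000000e+00  1.00000000e+00]]
6825 [636.04553235 181.90880145 121.63095087]
(array([636.04185058, 181.68419004]), np.float64(28.556694733199794)) [96 93] [326.15789474 264.05263158]
yel 362 [650.79433859 180.99273325 122.3243148 ]
```

View pics/w1.png

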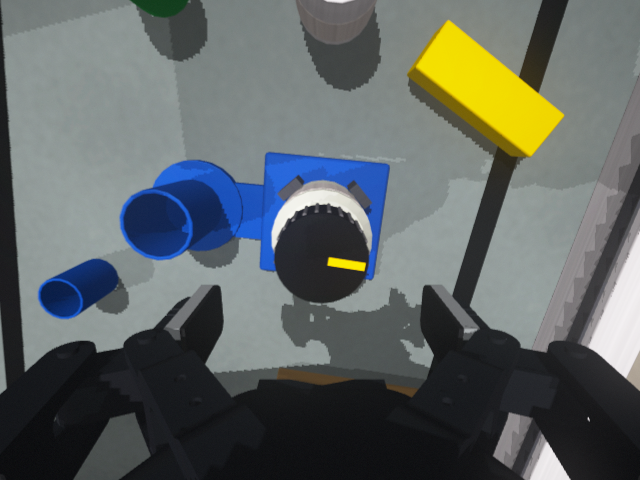

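The cap is centred at pixel (326,264), i.e. (636,181), r 28.5, between the open fingers, and the yellow line points along +x. Next I descend and grip.

>>> {"fn": "apply_moves", "kwargs": {"steps": [[1, 2, -0.7, 15, 0, 0, 0], [1, 0, 0, 20, 0, 0, 0], [1, 0, 0, 20, 0, 0, 0], [1, 0, 0, 13, 0, 0, 0], [1, 0, 0, 6, 0, 0, 0], [1, 0, 0, 0, 0, 0, 0], [-0.4, 0, 0, 0, 0, 0, 0], [-0.4, 0, 0, 0, 0, 0, 0]], "squeeze": 25}}

```text
time: 9.9
tool_pos: [636.2, 181.4, 94.8]
tcp_rot: [179.9, -0.0, 100.0]
ft_force: [0.6, 1.1, 0.0]
finger_gap: 59.6
grip_force: 0.0
```

>>> {"fn": "apply_moves", "kwargs": {"steps": [[-0.4, 0, 0, 0, 0, 0, 0], [-0.4, 0, 0, 0, 0, 0, 0], [-0.4, 0, 0, 0, 0, 0, 0], [-0.4, 0, 0, 0, 0, 0, 0], [-0.4, 0, 0, 0, 0, 0, 0], [-0.4, 0, 0, 0, 0, 0, 0], [-0.4, 0, 0, 0, 0, 0, 0], [-0.4, 0, 0, 0, 0, 0, 0]]}}

```text
time: 10.7
tool_pos: [636.3, 181.4, 95.0]
tcp_rot: [179.9, -0.0, 100.0]
ft_force: [-0.6, -0.4, 6.5]
finger_gap: 55.4
grip_force: 26.5
```

```bash
cat > st.py <<'E'
from bench import r
s=r.sense();print(s["time"],*(s[k].round(2) for k in("tool_pos","tcp_rot","joint_pos","ft_force","wrist_torque")),s["finger_gap"],s["grip_force"])
E
python3 st.py
```

```text
10.7 [636.32 181.38  94.99] [179.86  -0.   100.02] [11.47 22.16 82.56  0.   75.15  1.46] [-0.64 -0.42  6.51] [-0.03  0.12 -0.01] 55.44999520025789 26.479443199932575
```

>>> {"fn": "apply_moves", "kwargs": {"steps": [[-0.4, 0, 0, 0, 0, 0, -0.7], [-0.4, 0, 0, 0, 0, 0, -0.7], [-0.4, 0, 0, 0, 0, 0, -0.7], [-0.4, 0, 0, 0, 0, 0, -0.7], [-0.4, 0, 0, 0, 0, 0, -0.7], [-0.4, 0, 0, 0, 0, 0, -0.5], [-0.4, 0, 0, 0, 0, 0, 0], [-0.4, 0, 0, 0, 0, 0, 0]]}}

```text
time: 11.5
tool_pos: [636.7, 181.2, 95.0]
tcp_rot: [179.8, 0.1, 120.0]
ft_force: [0.8, -0.9, 6.2]
finger_gap: 55.3
grip_force: 26.5
```

```bash
cat > cap.py <<'E'
from h import *
from bench import r
from scipy.spatial.transform import Rotation as R
s=r.sense();print(s["time"],*(s[k].round(2) for k in("tool_pos","tcp_rot","joint_pos","ft_force","wrist_torque")),s["finger_gap"],s["grip_force"])
for n in("top","wrist","scene"):
    d=r.snapshot(n);pickle.dump(d,open(n+"_c.pkl","wb"));H=hsv(d)
    if n=="wrist":
        T=np.eye(4);T[:3,:3]=R.from_euler("xyz",s["tcp_rot"],degrees=True).as_matrix();T[:3,3]=s["tool_pos"];T=T@d["hand_eye"]
    else:T=d["T"]
    W=world(d,T)
    y=(cv2.inRange(H,(20,110,70),(36,255,255))>0)&(np.hypot(W[...,0]-636,W[...,1]-181)<32)&(W[...,2]>105)
    if y.sum()>3:
        p=W[y];q=p[:,:2].mean(0);print(n,y.sum(),p.mean(0).round(1),"ang",np.degrees(np.arctan2(q[1]-181,q[0]-636)).round(1))
    else:print(n,"no yellow")
E
python3 cap.py
```

```text
11.5 [636.72 181.17  94.95] [1.7984e+02 8.0000e-02 1.1996e+02] [ 1.146e+01  2.217e+01  8.255e+01 -2.000e-02  7.510e+01 -1.850e+01] [ 0.77 -0.91  6.22] [-0.15 -0.23  0.01] 55.32988520763273 26.520932014100254
top no yellow
wrist 777 [650.3 186.2 122.3] ang 19.8
scene 31 [649.6 184.3 122.6] ang 13.7
```

The cap followed the full 20° with almost no torque and no stop, so counterclockwise is its loosening direction. I'll carry on to about 77° in total.

>>> {"fn": "apply_moves", "kwargs": {"steps": [[-0.4, 0, 0, 0, 0, 0, -0.8], [-0.4, 0, 0, 0, 0, 0, -0.8], [-0.4, 0, 0, 0, 0, 0, -0.8], [-0.4, 0, 0, 0, 0, 0, -0.8], [-0.4, 0, 0, 0, 0, 0, -0.8], [-0.4, 0, 0, 0, 0, 0, -0.8], [-0.4, 0, 0, 0, 0, 0, -0.8], [-0.4, 0, 0, 0, 0, 0, 0]]}}

```text
time: 12.45
tool_pos: [636.6, 181.5, 95.0]
tcp_rot: [179.9, 0.1, 148.1]
ft_force: [-0.0, -0.4, 5.8]
finger_gap: 55.3
grip_force: 26.5
```

>>> {"fn": "apply_moves", "kwargs": {"steps": [[-0.4, 0, 0, 0, 0, 0, -0.8], [-0.4, 0, 0, 0, 0, 0, -0.8], [-0.4, 0, 0, 0, 0, 0, -0.8], [-0.4, 0, 0, 0, 0, 0, -0.8], [-0.4, 0, 0, 0, 0, 0, -0.8], [-0.4, 0, 0, 0, 0, 0, -0.8], [-0.4, 0, 0, 0, 0, 0, -0.9], [-0.4, 0, 0, 0, 0, 0, 0]]}}

```text
time: 13.25
tool_pos: [636.7, 181.6, 95.0]
tcp_rot: [179.9, 0.2, 176.6]
ft_force: [0.3, 0.2, 5.9]
finger_gap: 55.3
grip_force: 26.5
```

```bash
python3 cap.py
```

```text
13.25 [636.73 181.57  95.02] [179.94   0.19 176.63] [ 1.148e+01  2.217e+01  8.254e+01  1.000e-02  7.509e+01 -7.516e+01] [0.29 0.22 5.91] [ 0.17 -0.17  0.03] 55.32961518292884 26.515660118311644
top no yellow
wrist 788 [639.9 197.5 124.1] ang 76.8
scene 21 [641.3 195.4 122.6] ang 69.9
```

The mark has turned 76.8° (1.34 rad), with little torque. I'll lift straight up gently.

>>> {"fn": "apply_moves", "kwargs": {"steps": [[-0.4, 0, 0, 0, 0, 0, 0], [-0.4, 0, 0, -2, 0, 0, 0], [-0.4, 0, 0, -2, 0, 0, 0], [-0.4, 0, 0, -2, 0, 0, 0], [-0.4, 0, 0, -2, 0, 0, 0], [-0.4, 0, 0, -2, 0, 0, 0], [-0.4, 0, 0, -2, 0, 0, 0], [-0.4, 0, 0, 0, 0, 0, 0]], "squeeze": 35}}

```text
time: 14.2
tool_pos: [635.5, 181.3, 105.7]
tcp_rot: [180.0, 0.0, 176.5]
ft_force: [-0.4, -0.3, -0.4]
finger_gap: 55.2
grip_force: 37.1
```

Only the cap's weight registers on the wrist, so it is free. Raising it to about 100 mm above the jar.

>>> {"fn": "apply_moves", "kwargs": {"steps": [[-0.4, 0, 0, -8, 0, 0, 0], [-0.4, 0, 0, -14, 0, 0, 0], [-0.4, 0, 0, -18, 0, 0, 0], [-0.4, 0, 0, -20, 0, 0, 0], [-0.4, 0, 0, -18, 0, 0, 0], [-0.4, 0, 0, -14, 0, 0, 0], [-0.4, 0, 0, -8, 0, 0, 0], [-0.4, 0, 0, 0, 0, 0, 0]]}}

```text
time: 15.0
tool_pos: [636.2, 181.4, 207.3]
tcp_rot: [180.0, 0.2, 176.5]
ft_force: [-0.5, 0.5, -0.3]
finger_gap: 55.0
grip_force: 37.6
```

>>> {"fn": "apply_moves", "kwargs": {"steps": [[-0.4, 0, 0, -7, 0, 0, 0], [-0.4, 0, 0, -3, 0, 0, 0], [-0.4, 0, 0, 0, 0, 0, 0], [-0.4, 0, 0, 0, 0, 0, 0], [-0.4, 0, 0, 0, 0, 0, 0], [-0.4, 0, 0, 0, 0, 0, 0], [-0.4, 0, 0, 0, 0, 0, 0], [-0.4, 0, 0, 0, 0, 0, 0]]}}

```text
time: 15.8
tool_pos: [635.3, 181.2, 215.2]
tcp_rot: [-180.0, -0.0, 176.5]
ft_force: [0.3, 0.2, -0.9]
finger_gap: 54.8
grip_force: 37.6
```

```bash
python3 cap.py; python3 - <<'E'
from h import *
d=pickle.load(open("scene_c.pkl","rb"));cv2.imwrite("pics/s3.png",d["color"][80:380,150:550])
E
```

```text
15.8 [635.31 181.21 215.19] [-1.8000e+02 -1.0000e-02  1.7652e+02] [ 11.47  17.23  75.79   0.    86.99 -75.04] [ 0.28  0.25 -0.88] [ 0.03 -0.01  0.04] 54.7989348714989 37.559885289520025
top no yellow
wrist 752 [639.1 196.8 242.4] ang 79.1
scene 20 [640.2 195.2 242.7] ang 73.4
```

View pics/s3.png

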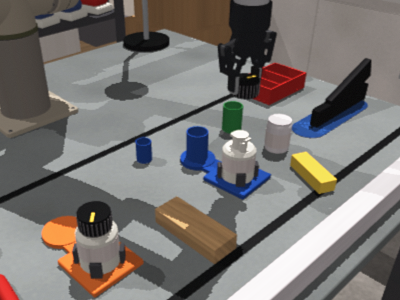

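The cap is in the gripper at crop (248,85), with its underside at about 210 mm. The jar's neck is bare and the cup is still on the coaster at (197,145). Handing in.

```bash
python3 -c "
from bench import r
print(r.hand_in())"
```

```text
the job is handed in; nothing more can be done
None
```

The job is handed in at about 16 s on the clock, though the hand-in returned no verdict: the blue cup stands released about 2 mm from the coaster's centre, and the blue stand's cap came off counterclockwise and is held still about 93 mm above the jar's neck.

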